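# Lock a reagent bottle in a shaker cradle with a snap-button sleeve

## Robot

A 6-joint arm with a two-finger parallel gripper is mounted at the origin on a cart in front of the work surface, level with it; the furniture and walls round the work are solid. World frame = base frame: x ahead of the robot, y to its left, z up, the work surface at z = 0. Lengths are in m, angles in rad, forces in N, time in s.
With the tool pointing down it reaches from about 0.35 to 0.725 m from the base axis. Payload 6 kg.
Tool frame: the origin (TCP) lies midway between the tips of the shut fingers; the grasp point (between the pads) lies 19 mm behind it (env.tcp_to_grasp is the distance from the TCP to the grasp point, in m); z points along the fingers, y is the direction in which the jaws open and shut (so a half turn about z gives the same grasp; the last joint's range is limited). The gripper opens to 85 mm and grips with 20 to 120 N. Pads are 22 mm wide; open, the fingers measure 114 mm over their backs; the gripper's body (76 mm by 85 mm) begins 54 mm behind the grasp point. The pads swing forward as they close: fully open they stand 13 mm farther back than shut.
Start: joints at [-1.008, 0.04, 0.085, 0, -1.615, -0.334], TCP at [0.136, -0.584, 0.231] pointing down, gripper open.
Joint ranges: [-2.56, 2.56], [-1.29, 2.01], [-1.08, 1.49], [-3.29, 1.98], [-2.81, -0.18], [-2.99, 2.99]. Speed limits (rad/s): [2.57, 2.57, 3.01, 3.14, 3.14, 3.14].

## Interface

Orientations are given as a rotation vector (axis times angle).
In Python, from cell import env gives the robot as it stands.
- The arm moves only by the tool move_arm, never from a script. Its argument "plan" is a list that holds one entry, the list of rows, each a list of 5 numbers: the shift along the tool's x, y, z in units of 30 mm (1.0 is 30 mm), then the turn about the tool's z in units of 8 degrees (1.0 is 8 degrees), then the finger opening in mm, from 0 to 85.4. In form: [[[x, y, z, roll, jaw], ...]]. A call has 1 to 10 rows; each row shifts and turns the commanded pose from where the row before left it, along the tool's axes as they then stand; what a row does not reach is not made up. A row lasts 1/8 s, in which the tool goes at most 62.5 mm and 10.7 degrees, less where a joint would pass 70% of its speed; a pose out of reach is approached as far as the arm can. A call is refused whole if a number of a shift passes 1 or a number of a turn 1, either way. A call with a gripper value outside its range is refused whole. The fingers move at their own pace and stop on an object; "force" is the grip in N (left out, the last holds). Time passes only in rows, so rows that do not move let the fingers close. It gives the time, the measured TCP pose, the force and the opening at its end, in the units of the state.
- env.sense(): the state, without advancing time (a new reading comes with each control period).
- env.read_camera(name): name is "scene" or "top"; returns the picture (480x640x3 uint8, blue, green, red); there is no depth.
- env.get_calibration(name): a dict with "fx", "fy", "cx", "cy" (pixels), "cam_to_world" (4x4, takes a point from camera to world coordinates). Camera axes: x right, y down, z forward; pixel columns grow to the right and rows downward; lengths in m; the calibration is good to about 2 mm. A picture is of the moment at which its call begins. get_calibration takes no time and is no camera call.
- env.hand_in(): hands the job in, once; it reports no verdict.
Trained networks look in the newest picture that a camera, given by its name, has taken for a name from the list of things; names that differ only in an ending like _2 or _b are one class to them, and where a whole thing is asked for, a point or a joint stands for the part that bears it (a point fixed in the world has none). Each returns a list of dicts, best first, with "confidence" (0 to 1); they miss things now and then, are a little off and sometimes report something else, mostly with a low value. They report only what shows in the picture. A call takes as long as a camera call. They do not tell look-alikes from the thing itself.
- env.silhouettes(camera, query): "mask" (480x640 bool, what is visible of it) and "xy" ([column, row] as shares, 0 to 1, of the picture: columns of its width, rows of its height, amid what is visible of it).
- env.place_of(camera, query): "xy" ([column, row] as shares, 0 to 1, of the picture: columns of its width, rows of its height: a listed point, or the origin of a listed thing).
The state is a dict: "clock": time; "joint_positions": joint angles; "joint_vel": joint speeds; "joint_torque": joint torques, N m; "tool_pos": TCP position; "orientation": TCP orientation; "contact_force": force on the tool from outside, world axes, zero at the start; "torque": the same for the moment, N m; "width": opening from 0.0 (shut) to 1.0 (fully open).
Only numpy, scipy, OpenCV 4.12 (cv2) and the standard library are available. Lean on these libraries where they do the work, as an engineer would, in place of code of your own. Each camera call takes 0.05 s, during which the arm holds its last target.

## Task

Stand the amber reagent bottle upright in the pocket of the blue cradle. Then squeeze in the two red spring buttons of the telescoping arm and slide its sleeve towards the bottle until both buttons pop out through the next pair of holes, and let go. Work gently: slide slowly, stop as soon as you feel the buttons catch, never force the sleeve against them, and leave the beaker, the timer and the brass weight where they stand.

Things in the scene. Friction and masses are not known exactly. Their poses are not given: they have to be found in the camera images.
- cradle: Blue bottle cradle fixed to the bench, 316 x 110 mm, plate 10 mm thick. Origin: centre of its underside; x along its length. At its -x end an upright stop, rubber face at x = -142 mm, 72 mm high; next the pocket; at its +x end a grey bracket, 78 mm high, holding a fixed steel inner tube along x at height 55 mm, y = 0, on which the aluminium sleeve slides.
- pocket (a point): Point on the pocket's black rubber floor where the middle of the bottle's underside shall stand: cradle x = -116 mm, y = 0, 12 mm above the bench. Axes as the cradle's. Two side rails along x, 64 mm apart inside, 24 mm above the bench. The pocket runs from the stop to the sleeve's jaw.
- jaw (a point): Middle of the rubber face of the sleeve's grey jaw plate (8 mm thick, 50 mm wide, from 22 to 72 mm above the bench), at cradle x = -26 mm at the start; moves with the sleeve and closes the pocket. Axes as the cradle's.
- sleeve (a joint): Travel of the aluminium sleeve (m): 0 at the start, latched on its first holes; grows towards the pocket (cradle -x). Rectangular tube 143 mm long, 36 mm wide (y), 40 to 70 mm above the bench, walls 2 mm. Sliding takes 2 to 4 N; getting the pressed buttons under the wall 6 to 12 N, over the first 8 mm. A 20 N pinch carries it, 10 N may slip.
- index_holes (a point): Nominal place of the sleeve's second pair of holes, on the tube axis, 54 mm from the first; moves with the sleeve. They are in brass plates screwed by hand on its sides, up to 12 mm nearer or further (42 to 66 mm travel), so the catch must be felt: the pop draws the sleeve on a little, then it has only 0.75 mm of play each way and must not be pushed on.
- first_holes (a point): Point on the tube axis midway between the sleeve's first pair of 15.5 mm holes, 55 mm above the bench; moves with the sleeve. At the start it is midway between the buttons (cradle x = 25 mm). Pinch here across y: fingers flat on the sleeve press both buttons flush and carry the sleeve by grip, the ball ends dip under the wall.
- button_left (a joint): Red spring button on the sleeve's +y side (cradle frame), 14 mm in diameter, ball-ended, carried by the fixed inner tube: it stays at cradle x = 25 mm, height 55 mm. Value (m): 0 fully out (5 mm proud of the sleeve's side; 46 mm over both buttons), 0.005 flush, 0.007 under the wall, 0.009 stop. Spring 0.8 N out, 1.8 N flush.
- button_right (a joint): The same on the sleeve's -y side.
- reagent_bottle: Small amber bottle with white cap and blank label, standing, 47 mm in diameter, 87 mm high, about 0.12 kg. Origin: centre of its underside, z up.
- beaker: Small clear beaker, 62 mm in diameter, 78 mm high, a bystander at the back. Origin: centre of its underside.
- stopwatch: White desk timer with red keys, 62 x 62 x 21 mm, a bystander. Origin: centre of its underside.
- weight: Brass weight, 34 mm in diameter, 46 mm high, a bystander. Origin: centre of its underside.
There are look-alikes about, which are no part of the job. Of the things like the reagent_bottle, leave any that is black or pink; of the rest the smaller one is meant.

How it is judged:
By the outcome, as a careful person would: the job done as asked, in the order asked, and still so for the second after the job is handed in, with the robot touching nothing.
It also fails if it takes over 70 s, if anything falls off the work surface, if the arm or the gripper's body presses on something with over 40 N, if the wrist force passes 120 N, or if a joint passes its speed limit or range.

## Working session

There is one attempt and no reset: what is moved stays moved. The work goes in short steps, Python scripts to look and compute and a tool call to move; the robot and the scene stay as the last step left them, time stands still between calls to the robot, and variables do not carry over. Pictures are saved under pics/ and viewed, and the job is handed in when it is done.

Besides the shell and the picture viewer there is one more tool, called after "Emit:" as name(argument=value, ...) on one line, values as JSON. move_arm: Moves the arm, as the interface text tells. Its arguments: {"type":"object","properties":{"plan":{"type":"array"},"force":{"type":"number"}},"required":["plan"]}

```bash
mkdir -p pics; ls
cat > h.py <<'E'
import numpy as np,cv2
from cell import env
def ray(cam,xy):
    c=env.get_calibration(cam);T=np.array(c["cam_to_world"])
    u,v=xy[0]*640,xy[1]*480
    d=T[:3,:3]@np.array([(u-c["cx"])/c["fx"],(v-c["cy"])/c["fy"],1]);return T[:3,3],d
def atz(cam,xy,z):
    o,d=ray(cam,xy);return o+d*(z-o[2])/d[2]
def proj(cam,p):
    c=env.get_calibration(cam);T=np.linalg.inv(np.array(c["cam_to_world"]))
    q=T[:3,:3]@np.array(p)+T[:3,3];return c["fx"]*q[0]/q[2]+c["cx"],c["fy"]*q[1]/q[2]+c["cy"]
E
python3 - <<'E'
from h import *
for c in("scene","top"):
    cv2.imwrite(f"pics/{c}0.png",env.read_camera(c))
    print(c,np.round(env.get_calibration(c)["cam_to_world"],3).tolist(),env.get_calibration(c)["fx"])
for c in("scene","top"):
  for q,z in(("reagent_bottle",0),("cradle",0),("pocket",.012),("jaw",.047),("first_holes",.055),("index_holes",.055)):
    for r in env.place_of(c,q)[:4]: print(c,q,round(r["confidence"],2),np.round(np.array(r["xy"])*[640,480],1),np.round(atz(c,r["xy"],z),4))
print(env.sense())
E
```

```text
pics
scene [[0.893, 0.305, -0.33, 0.959], [0.449, -0.596, 0.665, -0.742], [0.006, -0.743, -0.67, 0.868], [0.0, 0.0, 0.0, 1.0]] 539.9426165114057
top [[0.023, -0.987, 0.16, 0.394], [-1.0, -0.022, 0.009, 0.043], [-0.006, -0.16, -0.987, 1.301], [0.0, 0.0, 0.0, 1.0]] 594.6322936660263
scene reagent_bottle 0.98 [276.4 274.9] [ 0.4554 -0.002   0.    ]
scene reagent_bottle 0.85 [384.7 291.3] [ 0.697   0.0626 -0.    ]
scene reagent_bottle 0.83 [224.8 298. ] [ 0.3919 -0.1157  0.    ]
scene reagent_bottle 0.63 [375.  231.9] [0.5963 0.2434 0.    ]
scene cradle 0.57 [321.9 287.6] [0.5672 0.0093 0.    ]
scene pocket 0.74 [302.5 318.6] [ 0.5779 -0.0997  0.012 ]
scene jaw 0.79 [319.6 280.3] [ 0.5739 -0.0142  0.047 ]
scene first_holes 0.67 [329.7 263.2] [0.5729 0.0362 0.055 ]
top reagent_bottle 0.81 [222.4 237.8] [0.6046 0.2663 0.    ]
top reagent_bottle 0.8 [392.4 336.1] [ 0.398  -0.1113  0.    ]
top reagent_bottle 0.77 [308.5 197. ] [0.7016 0.0777 0.    ]
top reagent_bottle 0.7 [345.4 310.7] [ 0.4501 -0.0091  0.    ]
top cradle 0.86 [336.6 254.3] [0.5734 0.0123 0.    ]
top pocket 0.92 [386.9 251.4
[... 308 characters left out ...]
lock': 0.7, 'joint_positions': array([-1.00830394e+00,  4.01946969e-02,  8.47954545e-02, -4.40245981e-05,
       -1.61550325e+00, -3.33683500e-01]), 'joint_vel': array([ 4.29936932e-04, -1.17852120e-03,  3.43921987e-04,  4.85955536e-05,
       -5.50099441e-04,  6.28489653e-04]), 'joint_torque': array([ 6.06202798e-05, -3.67819369e+01,  3.47390521e+01,  6.93221882e+00,
       -7.62248474e-04, -2.66092530e-05]), 'tool_pos': array([ 0.13610545, -0.58432858,  0.23125307]), 'orientation': array([ 3.58630998e-01, -3.12104922e+00, -1.80232873e-04]), 'contact_force': array([-0.15521579, -0.26674836,  0.50232815]), 'torque': array([ 0.0089233 , -0.04806332,  0.01979833]), 'width': 1.0004939895785452}
```

View pics/scene0.png

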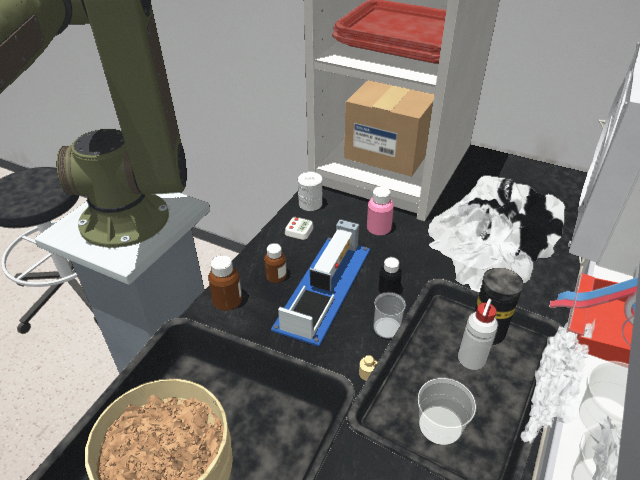

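View pics/top0.png

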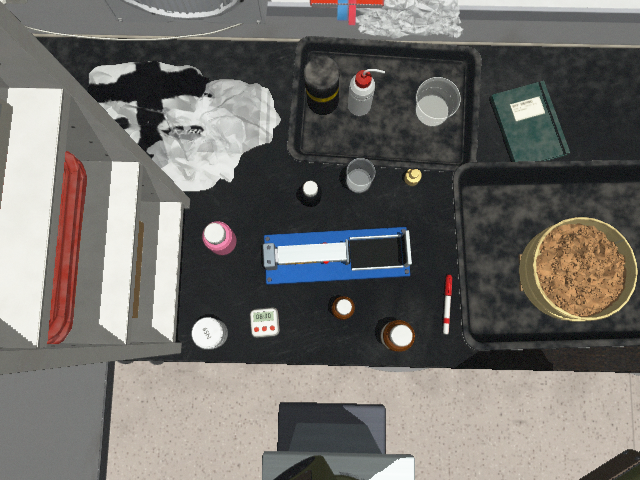

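The scene view shows the small amber bottle at (275,264) and the larger one at (226,283). The cradle stop is at (297,315) and the bracket at (348,232). In the top view the cradle runs from (266,257) to (410,250), with the small bottle at (343,307).

```bash
cat > fit.py <<'E'
from h import *
im=env.read_camera("top")
hsv=cv2.cvtColor(im,cv2.COLOR_BGR2HSV)
m=cv2.inRange(hsv,(100,150,60),(125,255,255));m[:200]=0;m[310:]=0;m[:,:240]=0;m[:,430:]=0
ys,xs=np.nonzero(m)
P=np.array([atz("top",((x+.5)/640,(y+.5)/480),.01)[:2] for x,y in zip(xs,ys)])
r=cv2.minAreaRect((P*1000).astype(np.float32));print("top rect",r)
im=env.read_camera("scene")
hsv=cv2.cvtColor(im,cv2.COLOR_BGR2HSV)
m=cv2.inRange(hsv,(100,150,60),(125,255,255));m[:210]=0;m[350:]=0;m[:,:260]=0;m[:,380:]=0
ys,xs=np.nonzero(m)
P=np.array([atz("scene",((x+.5)/640,(y+.5)/480),.01)[:2] for x,y in zip(xs,ys)])
r=cv2.minAreaRect((P*1000).astype(np.float32));print("scene rect",r)
for c in("top","scene"):
  for s in env.silhouettes(c,"reagent_bottle")[:5]:
    mm=s["mask"];ys,xs=np.nonzero(mm);print(c,s["confidence"],xs.min(),xs.max(),ys.min(),ys.max())
# white cap of small bottle in top
im=env.read_camera("top")
w=(im[285:325,320:365].min(2)>150).astype(np.uint8);ys,xs=np.nonzero(w)
u,v=xs.mean()+320.5,ys.mean()+285.5;print("cap",u,v,len(xs),atz("top",(u/640,v/480),.087))
im=env.read_camera("scene")
w=(im[240:256,262:290].min(2)>150).astype(np.uint8);ys,xs=np.nonzero(w)
u,v=xs.mean()+262.5,ys.mean()+240.5;print("cap sc",u,v,len(xs),atz("scene",(u/640,v/480),.082))
E
python3 fit.py
```

```text
Traceback (most recent call last):
  File "fit.py", line 6, in <module>
    P=np.array([atz("top",((x+.5)/640,(y+.5)/480),.01)[:2] for x,y in zip(xs,ys)])
                ~~~^^^^^^^^^^^^^^^^^^^^^^^^^^^^^^^^^^^
  File "h.py", line 8, in atz
    o,d=ray(cam,xy);return o+d*(z-o[2])/d[2]
        ~~~^^^^^^^^
  File "h.py", line 4, in ray
    c=env.get_calibration(cam);T=np.array(c["cam_to_world"])
ValueError: time passes only in moves, steps and waits
```

```bash
python3 - <<'E'
s=open('h.py').read()
s=s.replace("def ray","import functools\n@functools.lru_cache(None)\ndef cal(n): return env.get_calibration(n)\ndef ray",1).replace("c=env.get_calibration(cam)","c=cal(cam)")
open('h.py','w').write(s)
E
python3 fit.py
```

```text
top rect ((569.21337890625, 12.285919189453125), (110.9630355834961, 314.8484802246094), 4.673452854156494)
scene rect ((575.0784912109375, 5.7877044677734375), (110.21476745605469, 317.6412048339844), 4.678722858428955)
top 0.84 332 353 296 319
top 0.61 251 279 308 336
top 0.6 381 414 320 351
top 0.59 202 236 221 255
scene 0.93 264 285 244 282
scene 0.84 378 401 258 293
scene 0.82 367 393 187 235
scene 0.65 208 241 255 310
cap 344.22514619883043 306.82163742690057 171 [ 0.45413083 -0.00308089  0.087     ]
cap sc 273.5833333333333 249.5 132 [ 0.45657307 -0.00640118  0.082     ]
```

```bash
cat > ov.py <<'E'
from h import *
import sys
def overlay(cam,cx,cy,yaw,box,name,s=5,bot=None):
    im=env.read_camera(cam);x0,y0,x1,y1=box
    z=cv2.resize(im[y0:y1,x0:x1],None,fx=s,fy=s,interpolation=cv2.INTER_NEAREST)
    R=np.array([[np.cos(yaw),-np.sin(yaw)],[np.sin(yaw),np.cos(yaw)]])
    def W(x,y,zz): p=R@np.array([x,y])+[cx,cy];return (p[0],p[1],zz)
    def pl(pts,col):
        q=[((np.array(proj(cam,p))-[x0,y0])*s).astype(int) for p in pts]
        cv2.polylines(z,[np.array(q)],True,col,1)
    def rect(a,b,c,d,h): return [W(a,c,h),W(b,c,h),W(b,d,h),W(a,d,h)]
    pl(rect(-.158,.158,-.055,.055,.01),(0,255,255))
    pl(rect(-.158,.158,-.055,.055,0),(0,128,128))
    pl(rect(-.026,.117,-.018,.018,.070),(0,0,255))
    pl([W(-.142,-.036,.072),W(-.142,.036,.072)],(0,255,0))
    pl(rect(-.142,-.026,-.032,.032,.024),(255,0,255))
    if bot is not None:
        for h,r in((0,.0235),(.087,.013)):
            pl([(bot[0]+r*np.cos(t),bot[1]+r*np.sin(t),h) for t in np.linspace(0,6.28,30)],(0,255,0))
    cv2.imwrite(f"pics/{name}.png",z)
E
python3 - <<'E'
from ov import *
yaw=np.radians(94.67)
overlay("top",.572,.009,yaw,(255,215,415,325),"ovt",5,(.455,-.0045))
overlay("scene",.572,.009,yaw,(255,210,385,345),"ovs",4,(.455,-.0045))
E
```

```text
(no output)
```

View pics/ovt.png

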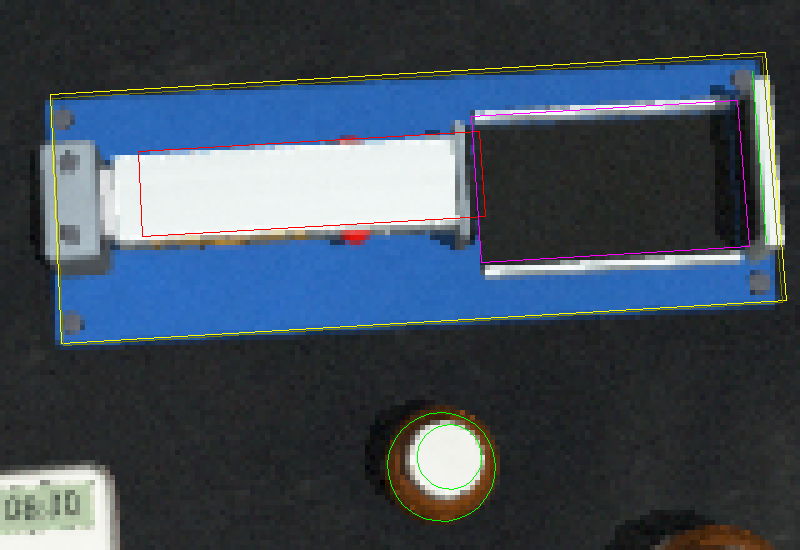

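View pics/ovs.png

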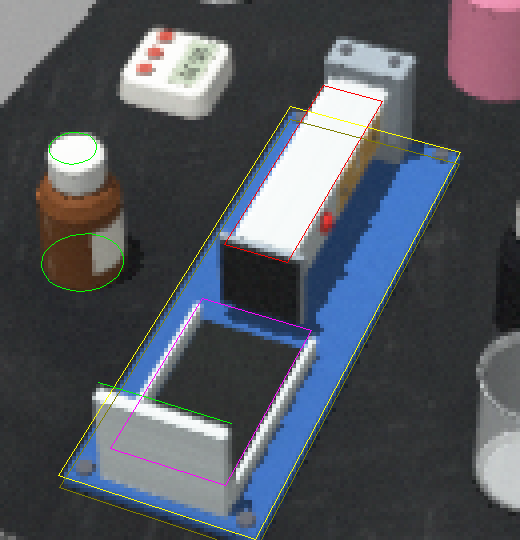

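Both cameras are each about 2 px off in opposite directions, which fits the stated calibration error, so I use the average. Next I work out the first moves.

```bash
cat > pl.py <<'E'
from h import *
from scipy.spatial.transform import Rotation as Ro
C=np.array([.572,.009]);YAW=np.radians(94.67);ex=np.array([np.cos(YAW),np.sin(YAW)]);ey=np.array([-ex[1],ex[0]])
def cr(x,y): return C+x*ex+y*ey
def status(target=None):
    s=env.sense();R=Ro.from_rotvec(s["orientation"]).as_matrix();p=s["tool_pos"]
    print("t",round(s["clock"],2),"p",np.round(p,4),"f",np.round(s["contact_force"],1),"w",round(s["width"]*85.4,1))
    ty=R[:,1];a=np.degrees(np.arctan2(ty[1],ty[0]));want=4.67
    d=(a-want+90)%180-90   # tool z down: +roll lowers world angle
    print("tool x",np.round(R[:,0],3),"y",np.round(ty,3),"z",np.round(R[:,2],3),"yaw err",round(d,2),"rolls",round(d/8,3))
    dd=np.array(p[:2])-C;print("cradle xy",np.round([dd@ex*1000,dd@ey*1000],2))
    if target is not None:
        t=R.T@(np.array(target)-p);print("units",np.round(t/.03,3),"mm",np.round(t*1000,1))
E
python3 -c "
from pl import *
status((.455,-.0045,.2))"
```

```text
t 1.15 p [ 0.1361 -0.5843  0.2313] f [-0.5 -0.6 -0.4] w 85.3
tool x [-0.974 -0.227 -0.   ] y [-0.227  0.974  0.   ] z [-0.  0. -1.] yaw err -81.56 rolls -10.195
cradle xy [-555.87  482.77]
units [-14.736  16.413   1.044] mm [-442.1  492.4   31.3]
```

Emit:
move_arm(plan=[[[-0.8,0.9,0,0,85],[-0.8,0.9,0,0,85],[-0.8,0.9,0,0,85],[-0.8,0.9,0,0,85],[-0.8,0.9,0,0,85],[-0.8,0.9,0,0,85],[-0.8,0.9,0,0,85],[-0.8,0.9,0,0,85],[-0.8,0.9,0,0,85],[-0.8,0.9,0,0,85]]], force=25)

```text
clock: 2.4
tool_pos: [0.309, -0.2659, 0.2315]
orientation: [-0.358, 3.12, -0.0]
contact_force: [0.6, 0.1, 0.2]
width: 0.992
```

Emit:
move_arm(plan=[[[-0.8,0.9,0,0,85],[-0.8,0.9,0,0,85],[-0.8,0.9,0,0,85],[-0.8,0.9,0,0,85],[-0.8,0.9,0,0,85],[-0.8,0.9,0,0,85],[-0.8,0.9,0,0,85],[-0.8,0.9,0,0,85],[0,0,0,-1,85],[0,0,0,-1,85]]])

```text
clock: 3.65
tool_pos: [0.4467, -0.0125, 0.2312]
orientation: [0.798, -3.038, -0.0]
contact_force: [0.1, -0.2, 0.8]
width: 0.994
```

Emit:
move_arm(plan=[[[0,0,0,-1,85],[0,0,0,-1,85],[0,0,0,-1,85],[0,0,0,-1,85],[0,0,0,-1,85],[0,0,0,-1,85],[0,0,0,-1,85],[0,0,0,-1,85],[0,0,0,-0.2,85],[0,0,0,0,85]]])

```text
clock: 4.9
tool_pos: [0.4466, -0.013, 0.2313]
orientation: [-2.309, 2.131, 0.0]
contact_force: [-1.2, -0.1, 0.5]
width: 0.997
```

```bash
python3 -c "
from pl import *
status((.455,-.0045,.13))
for c in('top','scene'): cv2.imwrite(f'pics/{c}1.png',env.read_camera(c))"
```

```text
t 4.9 p [ 0.4466 -0.013   0.2313] f [-1.2 -0.1  0.5] w 85.1
tool x [ 0.08  -0.997 -0.   ] y [-0.997 -0.08  -0.   ] z [ 0.  0. -1.] yaw err -0.08 rolls -0.01
cradle xy [-11.76 126.78]
units [-0.261 -0.302  3.378] mm [ -7.8  -9.1 101.3]
```

Emit:
move_arm(plan=[[[-0.26,-0.3,0.5,0,85],[0,0,1,0,85],[0,0,1,0,85],[0,0,0.8,0,85],[0,0,0,0,85],[0,0,0,0,85]]])

```text
clock: 5.75
tool_pos: [0.4554, -0.0043, 0.133]
orientation: [-2.311, 2.128, -0.001]
contact_force: [-0.7, -0.1, -0.4]
width: 0.991
```

Run:
```python
from pl import *
status((.455,-.0045,.02))
a=env.read_camera('top')[260:360,290:420];b=env.read_camera('scene')[180:310,220:340]
cv2.imwrite('pics/t2.png',cv2.resize(a,None,fx=5,fy=5));cv2.imwrite('pics/s2.png',cv2.resize(b,None,fx=4,fy=4))
```

```text
t 5.75 p [ 0.4554 -0.0043  0.133 ] f [-0.7 -0.1 -0.4] w 84.6
tool x [ 0.082 -0.997  0.   ] y [-0.997 -0.082 -0.001] z [ 0.001 -0.    -1.   ] yaw err 0.04 rolls 0.005
cradle xy [ -3.81 117.29]
units [3.000e-03 1.700e-02 3.766e+00] mm [1.00e-01 5.00e-01 1.13e+02]
```

View pics/s2.png

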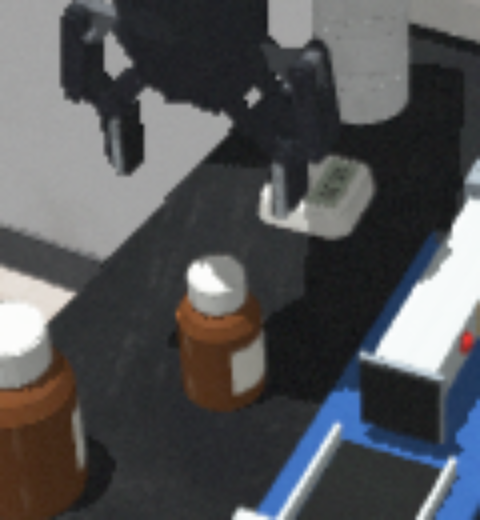

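View pics/t2.png

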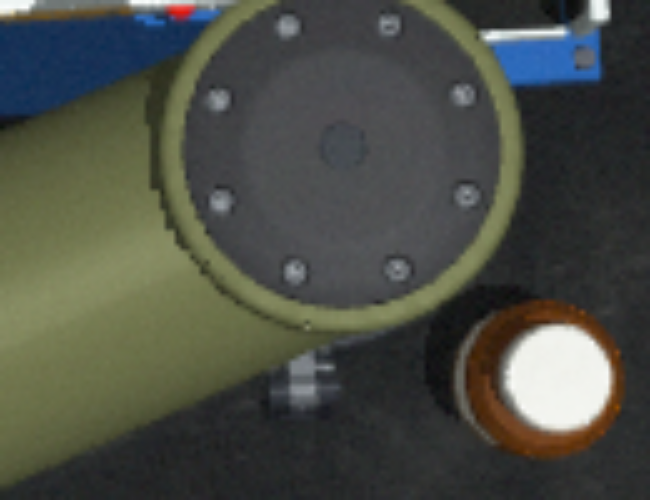

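The scene picture shows the fingers at (122,150) and (290,190), either side of the bottle axis at (222,330). I descend.

Emit:
move_arm(plan=[[[0,0,0.8,0,85],[0,0,0.8,0,85],[0,0,0.8,0,85],[0,0,0.7,0,85],[0,0,0.5,0,85],[0,0,0.1,0,85],[0,0,0,0,85],[0,0,0,0,85]]])

```text
clock: 6.85
tool_pos: [0.4555, -0.0043, 0.0223]
orientation: [-2.31, 2.127, -0.001]
contact_force: [0.6, -0.3, 0.0]
width: 0.997
```

Run:
```python
from pl import *
status((.455,-.0045,.02))
b=env.read_camera('scene')[200:320,220:340]
cv2.imwrite('pics/s3.png',cv2.resize(b,None,fx=4,fy=4))
```

```text
t 6.85 p [ 0.4555 -0.0043  0.0223] f [ 0.6 -0.3  0. ] w 85.1
tool x [ 0.082 -0.997 -0.   ] y [-0.997 -0.082 -0.001] z [ 0.001  0.    -1.   ] yaw err 0.05 rolls 0.006
cradle xy [ -3.79 117.16]
units [0.005 0.018 0.075] mm [0.1 0.6 2.3]
```

View pics/s3.png

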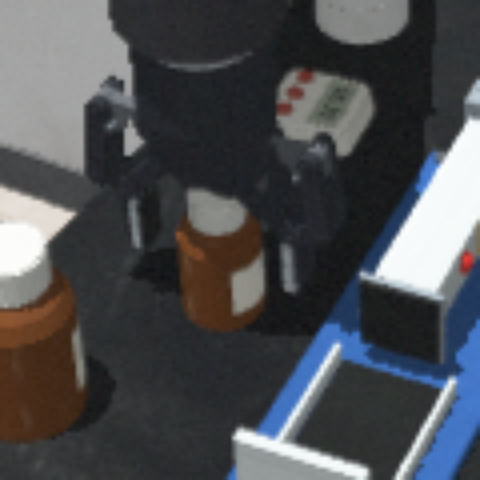

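Emit:
move_arm(plan=[[[0,0,0.1,0,60],[0,0,0,0,50],[0,0,0,0,44],[0,0,0,0,40],[0,0,0,0,40],[0,0,0,0,40],[0,0,0,0,40],[0,0,0,0,40]]], force=30)

```text
clock: 7.9
tool_pos: [0.455, -0.0045, 0.0184]
orientation: [-2.311, 2.128, -0.0]
contact_force: [0.1, -1.1, 0.6]
width: 0.541
```

Emit:
move_arm(plan=[[[0,0,-0.2,0,40],[0,0,-0.5,0,40],[0,0,-0.7,0,40],[0,0,-0.8,0,40],[0,0,-0.8,0,40],[0,0,-0.2,0,40],[0,0,0,0,40],[0,0,0,0,40]]])

```text
clock: 8.9
tool_pos: [0.4544, -0.0045, 0.1132]
orientation: [2.31, -2.127, -0.002]
contact_force: [0.4, -0.4, -0.9]
width: 0.535
```

Run:
```python
from pl import *
status((*cr(-.116,0),.12));print(cr(-.116,0))
b=env.read_camera('scene')[170:350,220:360]
cv2.imwrite('pics/s4.png',cv2.resize(b,None,fx=4,fy=4)[:600])
```

```text
t 8.9 p [ 0.4544 -0.0045  0.1132] f [ 0.4 -0.4 -0.9] w 45.7
tool x [ 0.082 -0.997 -0.   ] y [-0.997 -0.082  0.002] z [-0.002 -0.    -1.   ] yaw err 0.04 rolls 0.005
cradle xy [ -3.92 118.33]
units [ 3.738 -3.941 -0.234] mm [ 112.2 -118.2   -7. ]
[ 0.58144433 -0.1066149 ]
```

View pics/s4.png

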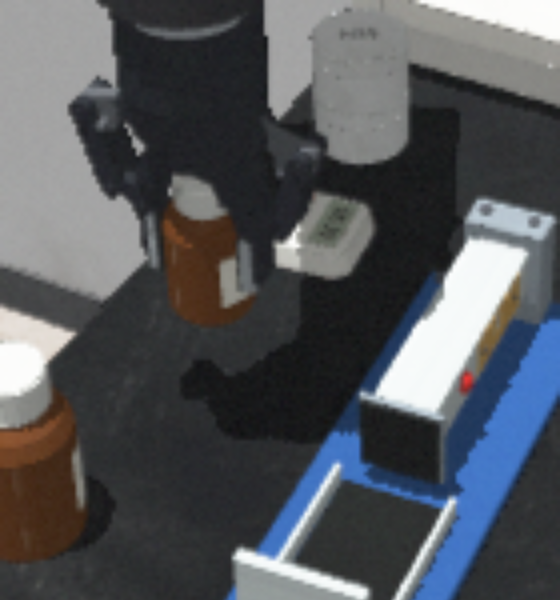

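Emit:
move_arm(plan=[[[0.3,-0.3,0,0,40],[0.6,-0.6,0,0,40],[0.7,-0.8,0,0,40],[0.7,-0.8,0,0,40],[0.7,-0.7,0,0,40],[0.5,-0.5,0,0,40],[0.24,-0.24,0,0,40],[0,0,0,0,40],[0,0,0,0,40]]])

```text
clock: 10.07
tool_pos: [0.5816, -0.1063, 0.1142]
orientation: [-2.311, 2.128, 0.0]
contact_force: [0.0, -0.9, -0.0]
width: 0.539
```

```bash
cat > v.py <<'E'
from pl import *
import sys
n=sys.argv[1]
status((*cr(-.116,0),.032))
a=env.read_camera('top')[195:315,290:430];b=env.read_camera('scene')[180:350,220:380]
cv2.imwrite(f'pics/t{n}.png',cv2.resize(a,None,fx=5,fy=5));cv2.imwrite(f'pics/s{n}.png',cv2.resize(b,None,fx=3.5,fy=3.5))
E
python3 v.py 5
```

```text
t 10.07 p [ 0.5816 -0.1063  0.1142] f [ 0.  -0.9 -0. ] w 46.0
tool x [ 0.082 -0.997 -0.   ] y [-0.997 -0.082  0.   ] z [-0.  0. -1.] yaw err 0.06 rolls 0.008
cradle xy [-115.71   -0.23]
units [0.01  0.007 2.741] mm [ 0.3  0.2 82.2]
```

View pics/s5.png

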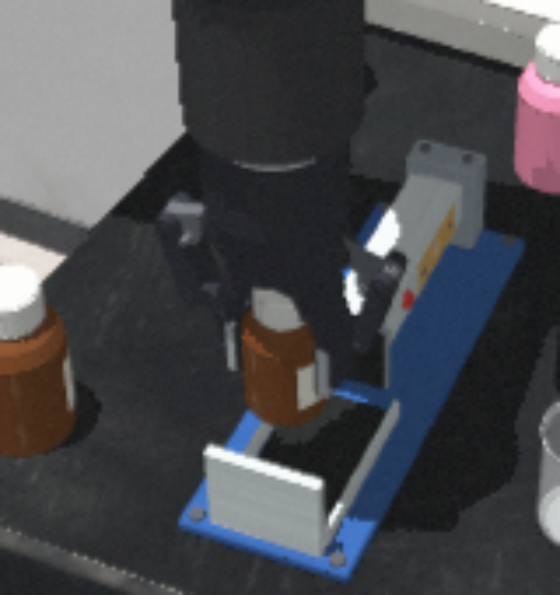

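View pics/t5.png

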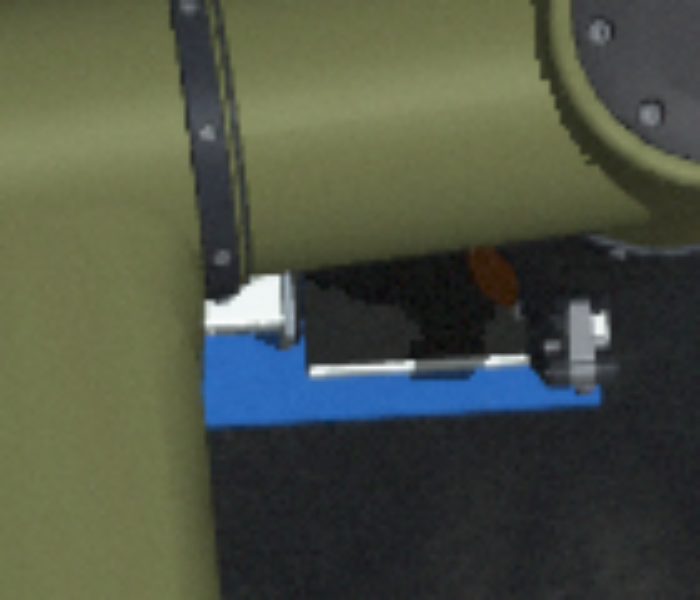

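In the scene view the bottle base is at about (290,415), above the pocket, and clear of the stop's top edge at (262,470). I descend about 8 mm away from the stop, then feel for the stop gently.

Emit:
move_arm(plan=[[[-0.27,0,0.1,0,40],[0,0,0.5,0,40],[0,0,0.5,0,40],[0,0,0.5,0,40],[0,0,0.5,0,40],[0,0,0.3,0,40],[0,0,0,0,40],[0,0,0,0,40]]])

```text
clock: 11.18
tool_pos: [0.5817, -0.0986, 0.043]
orientation: [-2.31, 2.128, -0.001]
contact_force: [0.4, 0.6, -0.5]
width: 0.538
```

```bash
python3 v.py 6
python3 - <<'E'
from pl import *
for c in('scene','top'):
  for r in env.place_of(c,'reagent_bottle')[:4]:
    p=atz(c,r['xy'],.022);print(c,r['confidence'],p, (p[:2]-C)@ex,(p[:2]-C)@ey)
E
```

```text
t 11.18 p [ 0.5817 -0.0986  0.043 ] f [ 0.4  0.6 -0.5] w 45.9
tool x [ 0.082 -0.997  0.   ] y [-0.997 -0.082 -0.001] z [ 0.001 -0.    -1.   ] yaw err 0.04 rolls 0.005
cradle xy [-108.04   -0.92]
units [0.265 0.031 0.365] mm [ 8.   0.9 11. ]
scene 0.84 [0.70504345 0.0450508  0.022     ] 0.02509916294464698 -0.1355369030289583
scene 0.74 [ 0.40583861 -0.14109586  0.022     ] -0.13606925484707827 0.17783005808515417
scene 0.7 [0.6092447 0.2271912 0.022    ] 0.21443450053981147 -0.05488545277998773
scene 0.6 [ 0.57781443 -0.10244989  0.022     ] -0.11155328818815055 0.0032787557315463586
top 0.71 [0.69071448 0.08060788 0.022     ] 0.06170481757702666 -0.12415043950091464
top 0.65 [0.59856729 0.2659391  0.022     ] 0.25392307973601835 -0.04739821188729968
top 0.58 [ 0.39349597 -0.10935765  0.022     ] -0.10343151406829923 0.18754770896085496
top 0.41 [ 0.57545138 -0.09841392  0.022     ] -0.1073383192011437 0.005305364588131878
```

View pics/s6.png

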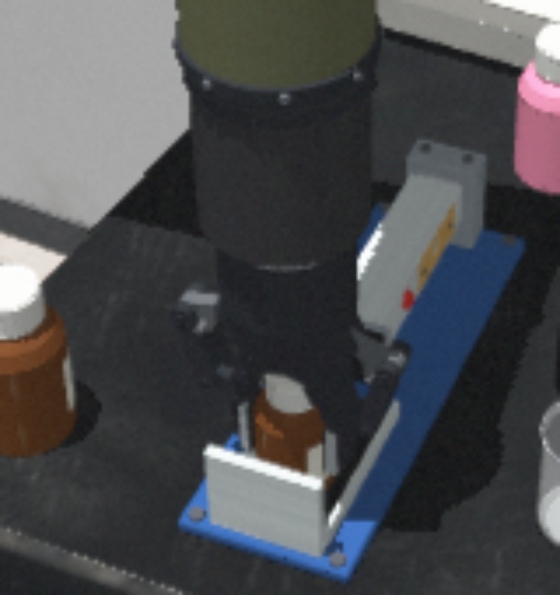

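Run:
```python
from h import *
im=env.read_camera('scene');x0,y0,x1,y1=265,270,345,350;s=7
z=cv2.resize(im[y0:y1,x0:x1],None,fx=s,fy=s,interpolation=cv2.INTER_NEAREST)
Y=np.radians(94.67);ex=np.array([np.cos(Y),np.sin(Y)]);ey=np.array([-ex[1],ex[0]]);C=np.array([.5751,.0058])
def pl(p,c): cv2.polylines(z,[np.array([((np.array(proj('scene',q))-[x0,y0])*s).astype(int) for q in p])],False,c,1)
def W(x,y,h): return (*(C+x*ex+y*ey),h)
for cy,col in((-.001,(0,255,0)),(.004,(0,0,255))):
  for h,r in((.022,.0235),(.022+.045,.0235),(.022+.087,.013)):
    pl([W(-.108+r*np.cos(t),cy+r*np.sin(t),h) for t in np.linspace(0,6.28,30)],col)
for y in(-.032,.032): pl([W(-.142,y,.024),W(-.026,y,.024)],(255,0,255))
pl([W(-.142,-.036,.072),W(-.142,.036,.072)],(255,255,0))
cv2.imwrite('pics/o6.png',z)
```

```text
(no output)
```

View pics/o6.png

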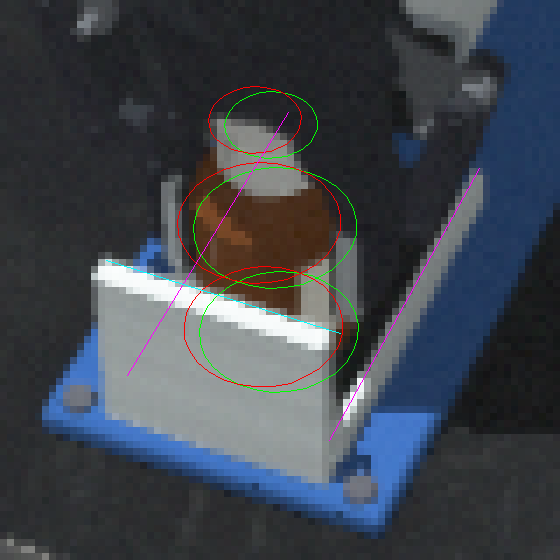

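The overlay shows the bottle about 2 mm off the centre line and well inside the rails. I lower a little more, then feel for the stop in 1 mm steps.

Emit:
move_arm(plan=[[[0,-0.05,0.2,0,40],[0.1,0,0,0,40],[0.05,0,0,0,40],[0,0,0,0,40],[0,0,0,0,40]]])

```text
clock: 12.05
tool_pos: [0.5832, -0.1029, 0.0364]
orientation: [-2.311, 2.128, 0.0]
contact_force: [0.3, -0.1, -2.2]
width: 0.538
```

Emit:
move_arm(plan=[[[0.03,0,0,0,40],[0,0,0,0,40]]])

```text
clock: 12.3
tool_pos: [0.5832, -0.1038, 0.0363]
orientation: [-2.311, 2.128, 0.0]
contact_force: [-0.1, -0.1, -0.7]
width: 0.537
```

Emit:
move_arm(plan=[[[0.03,0,0,0,40],[0,0,0,0,40]]])

```text
clock: 12.55
tool_pos: [0.5833, -0.1048, 0.0363]
orientation: [2.311, -2.128, -0.0]
contact_force: [0.2, 0.5, -1.9]
width: 0.539
```

Emit:
move_arm(plan=[[[0.03,0,0,0,40],[0,0,0,0,40]]])

```text
clock: 12.8
tool_pos: [0.5834, -0.1057, 0.0363]
orientation: [-2.311, 2.128, 0.0]
contact_force: [0.6, -0.6, -0.5]
width: 0.538
```

Emit:
move_arm(plan=[[[0.03,0,0,0,40],[0,0,0,0,40]]])

```text
clock: 13.05
tool_pos: [0.5834, -0.1066, 0.0363]
orientation: [-2.311, 2.128, 0.0]
contact_force: [0.2, -0.5, -1.0]
width: 0.536
```

Emit:
move_arm(plan=[[[0.03,0,0,0,40],[0,0,0,0,40]]])

```text
clock: 13.3
tool_pos: [0.5835, -0.1074, 0.0363]
orientation: [2.311, -2.128, -0.0]
contact_force: [0.4, 1.0, -1.4]
width: 0.537
```

Emit:
move_arm(plan=[[[0.03,0,0,0,40],[0,0,0,0,40]]])

```text
clock: 13.55
tool_pos: [0.5836, -0.1079, 0.0363]
orientation: [-2.311, 2.128, 0.001]
contact_force: [-2.0, 3.1, -0.2]
width: 0.532
```

Emit:
move_arm(plan=[[[0.03,0,0,0,40],[0,0,0,0,40]]])

```text
clock: 13.8
tool_pos: [0.5836, -0.1079, 0.0363]
orientation: [-2.31, 2.127, 0.002]
contact_force: [-2.1, 6.9, 0.7]
width: 0.537
```

The stop is felt at TCP y ≈ -0.1077. I back off 2.5 mm and lower until the floor is felt.

Emit:
move_arm(plan=[[[-0.13,0,0,0,40],[0,0,0,0,40],[0,0,0.07,0,40],[0,0,0.03,0,40],[0,0,0,0,40]]])

```text
clock: 14.42
tool_pos: [0.5832, -0.1055, 0.0331]
orientation: [2.31, -2.128, -0.0]
contact_force: [-0.3, 0.3, -1.7]
width: 0.536
```

Emit:
move_arm(plan=[[[0,0,0.03,0,40],[0,0,0,0,40]]])

```text
clock: 14.68
tool_pos: [0.5833, -0.1053, 0.0323]
orientation: [2.311, -2.128, -0.0]
contact_force: [0.1, -0.5, -1.4]
width: 0.536
```

Emit:
move_arm(plan=[[[0,0,0.03,0,40],[0,0,0,0,40]]])

```text
clock: 14.92
tool_pos: [0.5833, -0.1053, 0.0314]
orientation: [2.311, -2.128, -0.0]
contact_force: [-0.6, -0.1, -0.6]
width: 0.533
```

Emit:
move_arm(plan=[[[0,0,0.03,0,40],[0,0,0,0,40]]])

```text
clock: 15.18
tool_pos: [0.5833, -0.1053, 0.0305]
orientation: [2.311, -2.128, -0.0]
contact_force: [0.6, 0.2, -1.1]
width: 0.539
```

Emit:
move_arm(plan=[[[0,0,0.03,0,40],[0,0,0,0,40]]])

```text
clock: 15.42
tool_pos: [0.5834, -0.1054, 0.0303]
orientation: [-2.311, 2.128, -0.0]
contact_force: [-2.5, 0.3, 2.6]
width: 0.538
```

Emit:
move_arm(plan=[[[0,0,0.02,0,40],[0,0,0,0,40]]])

```text
clock: 15.68
tool_pos: [0.5834, -0.1054, 0.0303]
orientation: [-2.311, 2.128, -0.001]
contact_force: [-4.1, 1.0, 7.3]
width: 0.536
```

Emit:
move_arm(plan=[[[0,0,-0.03,0,48],[0,0,0,0,52],[0,0,0,0,58],[0,0,0,0,66],[0,0,0,0,75],[0,0,0,0,75],[0,0,0,0,75]]])

```text
clock: 16.55
tool_pos: [0.5833, -0.1053, 0.03]
orientation: [2.311, -2.128, -0.0]
contact_force: [-0.6, -0.7, 0.3]
width: 0.877
```

Emit:
move_arm(plan=[[[0,0,-0.2,0,75],[0,0,-0.5,0,75],[0,0,-0.9,0,75],[0,0,-1,0,75],[0,0,-1,0,75],[0,0,0,0,75],[0,0,0,0,75]]])

```text
clock: 17.42
tool_pos: [0.5833, -0.1052, 0.1383]
orientation: [-2.31, 2.128, 0.0]
contact_force: [0.4, -0.4, -0.3]
width: 0.875
```

```bash
python3 v.py 7
python3 - <<'E'
from pl import *
ref=cr(-.116,0);act=np.array([.5832,-.1053])
print((act-C)@ex,(act-C)@ey)
E
```

```text
t 17.43 p [ 0.5833 -0.1052  0.1383] f [ 0.4 -0.4 -0.3] w 74.7
tool x [ 0.082 -0.997 -0.001] y [-0.997 -0.082 -0.   ] z [ 0.     0.001 -1.   ] yaw err 0.04 rolls 0.005
cradle xy [-114.7    -1.93]
units [0.045 0.066 3.542] mm [  1.4   2.  106.3]
-0.1148324080837881 -0.0018568935560117385
```

View pics/s7.png

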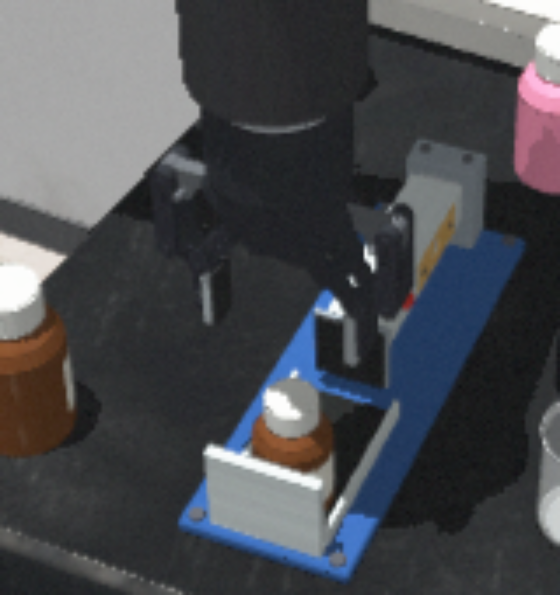

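View pics/t7.png

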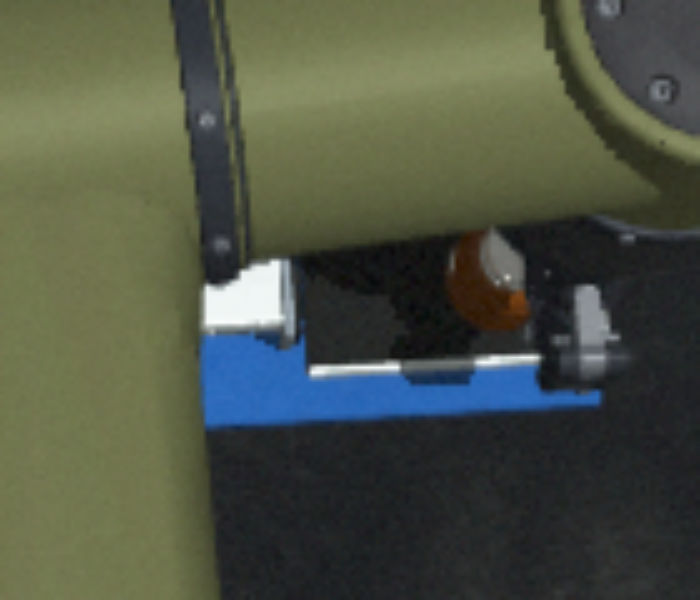

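The bottle stands upright in the pocket: its cap is at (290,405) and its body sits between the rails. Next I move over the buttons at cradle x = 25.

Emit:
move_arm(plan=[[[-0.4,0,0,0,75],[-0.8,0,0,0,75],[-1,0,0,0,75],[-1,0,0,0,75],[-0.8,0,0.5,0,75],[-0.5,0,0.7,0,75],[-0.16,0,0.3,0,75],[0,0,0,0,75],[0,0,0,0,75]]])

```text
clock: 18.65
tool_pos: [0.5723, 0.0336, 0.0939]
orientation: [-2.31, 2.128, -0.001]
contact_force: [-0.7, 0.2, 0.2]
width: 0.876
```

```bash
cat > w.py <<'E'
from pl import *
import sys
n=sys.argv[1]
status((*cr(.025,-.002),.033))
b=env.read_camera('scene')[190:310,270:390]
cv2.imwrite(f'pics/s{n}.png',cv2.resize(b,None,fx=5,fy=5,interpolation=cv2.INTER_CUBIC))
a=env.read_camera('top')[205:285,300:420]
cv2.imwrite(f'pics/t{n}.png',cv2.resize(a,None,fx=5,fy=5))
E
python3 w.py 8
```

```text
t 18.65 p [0.5723 0.0336 0.0939] f [-0.7  0.2  0.2] w 74.8
tool x [ 0.082 -0.997  0.   ] y [-0.997 -0.082 -0.001] z [ 0.001  0.    -1.   ] yaw err 0.02 rolls 0.002
cradle xy [24.51 -2.35]
units [-0.016  0.014  2.031] mm [-0.5  0.4 60.9]
```

View pics/s8.png

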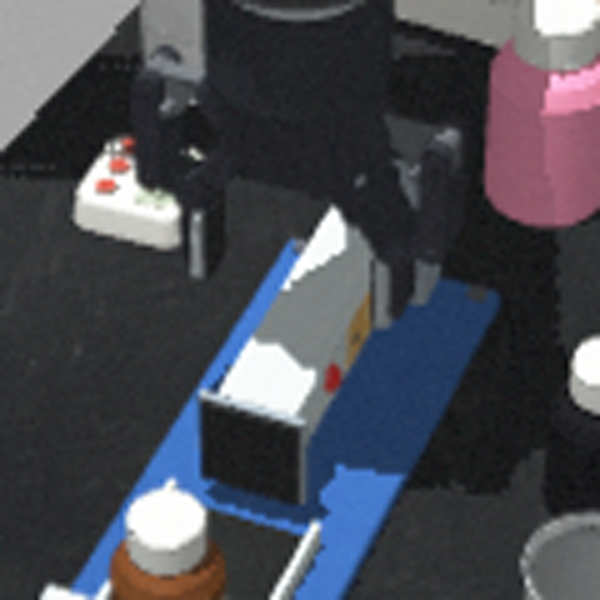

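View pics/t8.png

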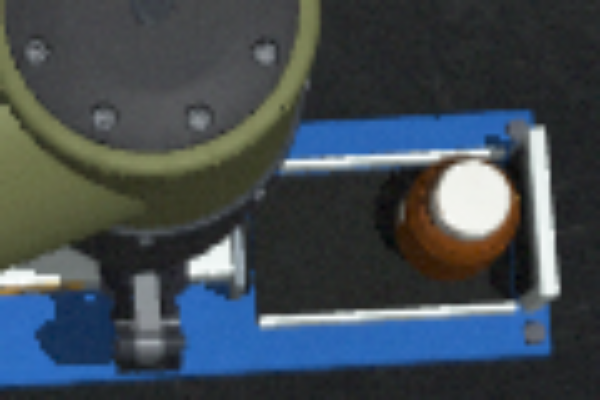

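Emit:
move_arm(plan=[[[0,0,0.6,0,75],[0,0,0.6,0,75],[0,0,0.5,0,75],[0,0,0.3,0,75],[0,0,0,0,60],[0,0,0,0,54],[0,0,0,0,54],[0,0,0,0,54]]])

```text
clock: 19.75
tool_pos: [0.5721, 0.0341, 0.0335]
orientation: [-2.31, 2.128, -0.0]
contact_force: [0.7, 0.6, 0.4]
width: 0.633
```

```bash
python3 w.py 9
python3 - <<'E'
from h import *
a=cv2.imread('pics/top0.png')
print('z')
h=cv2.cvtColor(a,cv2.COLOR_BGR2HSV);m=((h[...,0]<8)|(h[...,0]>172))&(h[...,1]>150)&(h[...,2]>100)
m[:235]=0;m[275:]=0;m[:,:305]=0;m[:,345:]=0
ys,xs=np.nonzero(m);print(list(zip(xs,ys)))
E
```

```text
t 19.75 p [0.5721 0.0341 0.0335] f [0.7 0.6 0.4] w 54.0
tool x [ 0.082 -0.997 -0.   ] y [-0.997 -0.082 -0.001] z [ 0.001  0.    -1.   ] yaw err 0.04 rolls 0.005
cradle xy [25.05 -2.13]
units [0.002 0.004 0.015] mm [0.  0.1 0.5]
z
[(np.int64(324), np.int64(261)), (np.int64(325), np.int64(261)), (np.int64(326), np.int64(261)), (np.int64(327), np.int64(261)), (np.int64(328), np.int64(261)), (np.int64(323), np.int64(262)), (np.int64(324), np.int64(262)), (np.int64(325), np.int64(262)), (np.int64(326), np.int64(262)), (np.int64(327), np.int64(262)), (np.int64(325), np.int64(263)), (np.int64(326), np.int64(263))]
```

View pics/s9.png

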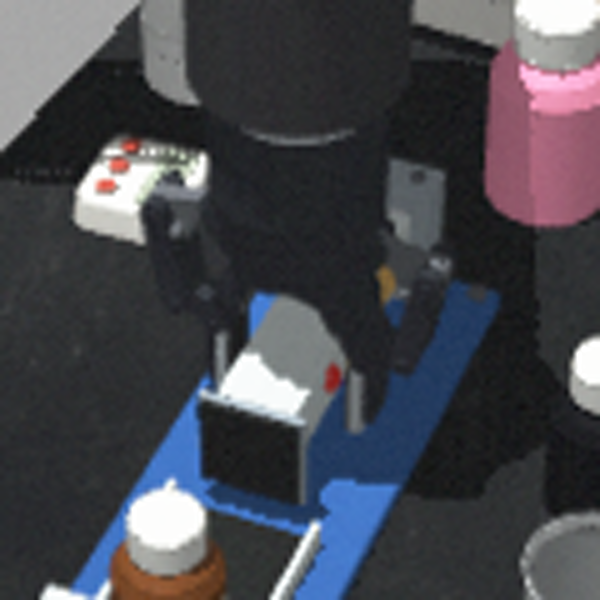

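View pics/t9.png

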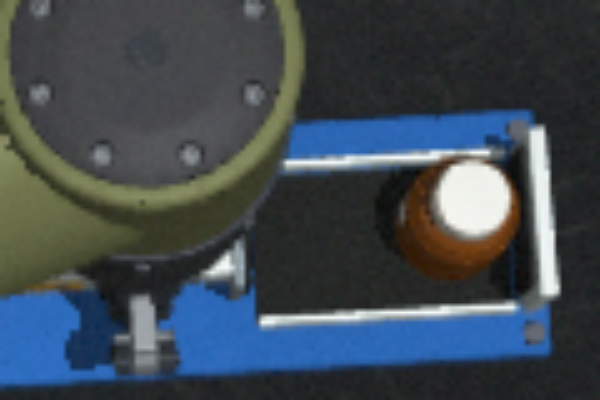

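Run:
```python
from pl import *
p=np.array([.5721,.0341])
print("top btn at y20:",proj('top',(*cr(.025,.021),.055)),"knuckle",[proj('top',(*(p+d*ey),z)) for d,z in((.05,.07),(.05,.1))])
q=p
for nm,y,z in(("btn -23",-.023,.055),):
  print(nm,((np.array(proj('scene',(*(q+y*ey),z)))-[270,190])*5))
for z in(.033,.036,.04,.05,.06):
  print(z,[((np.array(proj('scene',(*(q+y*ey+x*ex),z)))-[270,190])*5).round() for x in(-.011,.011) for y in (-.027,-.030)])
a=cv2.imread('pics/scene0.png');
h=cv2.cvtColor(a,cv2.COLOR_BGR2HSV);m=((h[...,0]<8)|(h[...,0]>172))&(h[...,1]>150)&(h[...,2]>80)
m[:250]=0;m[275:]=0;m[:,:325]=0;m[:,350:]=0
ys,xs=np.nonzero(m);print("btn scene full",(xs.mean()+.5-270)*5,(ys.mean()+.5-190)*5,len(xs))
# scene-fit cradle button
Cs=np.array([.5751,.0058]);print("scenefit btn",((np.array(proj('scene',(*(Cs+.025*ex-.0215*ey),.055)))-[270,190])*5))
Ct=np.array([.5692,.0123]);print("topfit btn",proj('top',(*(Ct+.025*ex+.0215*ey),.055)))
```

```text
top btn at y20: (np.float64(327.62948328834443), np.float64(261.9718248820376)) knuckle [(np.float64(328.4948442959133), np.float64(273.8974221140146)), (np.float64(328.68232922525414), np.float64(272.3677054479916))]
btn -23 [343.65942091 381.96173896]
0.033 [array([342., 437.]), array([349., 438.]), array([360., 404.]), array([366., 406.])]
0.036 [array([342., 432.]), array([349., 434.]), array([360., 400.]), array([367., 401.])]
0.04 [array([342., 425.]), array([349., 427.]), array([360., 393.]), array([367., 395.])]
0.05 [array([343., 409.]), array([349., 411.]), array([361., 377.]), array([367., 378.])]
0.06 [array([343., 392.]), array([350., 394.]), array([361., 360.]), array([368., 362.])]
btn scene full 333.0000000000001 379.00000000000006 10
scenefit btn [339.05548852 386.49327525]
topfit btn (np.float64(326.0521976843623), np.float64(263.49000908672946))
```

Against the top picture the gripper is about 3 mm too near the bottle, so I shift 2.5 mm back. Then I close in steps, feeling for the sideways centring.

Emit:
move_arm(plan=[[[-0.08,0,0,0,52],[0,0,0,0,48],[0,0,0,0,46],[0,0,0,0,44],[0,0,0,0,44],[0,0,0,0,44]]], force=20)

```text
clock: 20.6
tool_pos: [0.5716, 0.0364, 0.033]
orientation: [2.311, -2.128, -0.0]
contact_force: [-1.6, -0.1, 1.0]
width: 0.518
```

```bash
python3 w.py 10
```

```text
t 20.6 p [0.5716 0.0364 0.033 ] f [-1.6 -0.1  1. ] w 44.2
tool x [ 0.082 -0.997 -0.   ] y [-0.997 -0.082  0.   ] z [-0.  0. -1.] yaw err 0.04 rolls 0.004
cradle xy [27.34 -1.86]
units [ 0.078 -0.005 -0.001] mm [ 2.3 -0.1 -0. ]
```

View pics/s10.png

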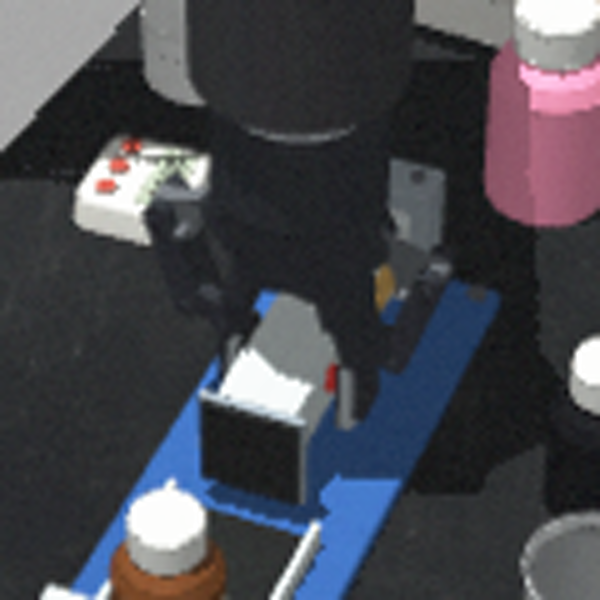

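Emit:
move_arm(plan=[[[0,0,0,0,42],[0,0,0,0,42],[0,0,0,0,42]]])

```text
clock: 21.08
tool_pos: [0.5716, 0.0364, 0.033]
orientation: [2.311, -2.128, -0.0]
contact_force: [-1.8, 0.2, 1.1]
width: 0.492
```

Emit:
move_arm(plan=[[[0,0,0,0,40],[0,0,0,0,40],[0,0,0,0,40]]])

```text
clock: 21.45
tool_pos: [0.5711, 0.0363, 0.0331]
orientation: [2.31, -2.128, -0.001]
contact_force: [-4.7, 0.3, 4.2]
width: 0.464
```

Emit:
move_arm(plan=[[[0,0,0,0,38.5],[0,0,0,0,38.5],[0,0,0,0,38.5]]])

```text
clock: 21.82
tool_pos: [0.5704, 0.0362, 0.0332]
orientation: [2.309, -2.127, -0.003]
contact_force: [-9.8, 0.5, 7.1]
width: 0.452
```

Force on the tool is towards -x, so the far finger touches first. I shift about 2 mm towards -x, which is tool +y.

Emit:
move_arm(plan=[[[0,0.03,0,0,40],[0,0.03,0,0,40],[0,0,0,0,40],[0,0,0,0,40]]])

```text
clock: 22.32
tool_pos: [0.57, 0.0362, 0.033]
orientation: [-2.311, 2.128, -0.0]
contact_force: [-0.8, -0.4, 1.3]
width: 0.472
```

Emit:
move_arm(plan=[[[0,0,0,0,38],[0,0,0,0,38],[0,0,0,0,38]]])

```text
clock: 22.7
tool_pos: [0.57, 0.0363, 0.0332]
orientation: [-2.311, 2.128, -0.0]
contact_force: [-0.5, -0.4, 1.8]
width: 0.444
```

Emit:
move_arm(plan=[[[0,0,0,0,33],[0,0,0,0,30],[0,0,0,0,30],[0,0,0,0,30]]], force=25)

```text
clock: 23.2
tool_pos: [0.5691, 0.036, 0.0333]
orientation: [2.31, -2.127, -0.002]
contact_force: [-5.9, -0.8, 5.2]
width: 0.42
```

```bash
python3 w.py 11
```

```text
t 23.2 p [0.5691 0.036  0.0333] f [-5.9 -0.8  5.2] w 35.9
tool x [ 0.082 -0.997  0.   ] y [-0.997 -0.082  0.002] z [-0.002 -0.    -1.   ] yaw err 0.03 rolls 0.004
cradle xy [27.19  0.7 ]
units [ 0.073 -0.09   0.011] mm [ 2.2 -2.7  0.3]
```

View pics/s11.png

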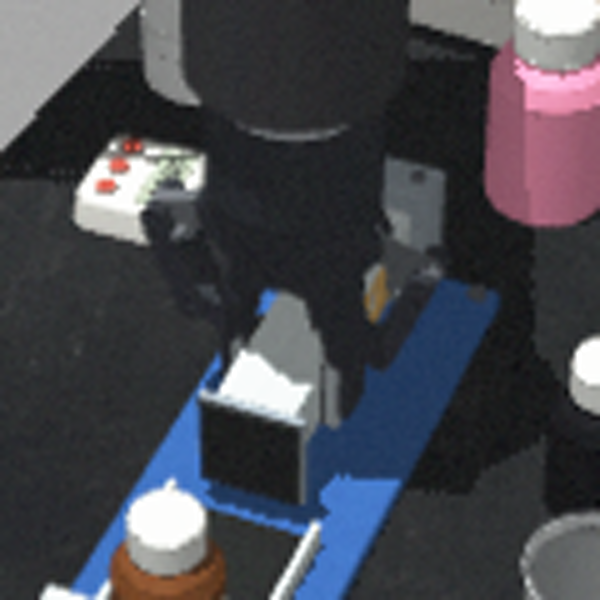

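The opening is 35.9 mm, so both buttons are pressed flush. I relieve the side force and start sliding slowly.

Emit:
move_arm(plan=[[[0,0.03,0,0,30],[0.02,0,0,0,30],[0.03,0,0,0,30],[0.03,0,0,0,30]]])

```text
clock: 23.8
tool_pos: [0.5692, 0.0348, 0.0333]
orientation: [-2.31, 2.127, 0.001]
contact_force: [-3.5, 4.9, 5.1]
width: 0.417
```

Emit:
move_arm(plan=[[[0.03,0,0,0,30],[0.03,0,0,0,30],[0.03,0,0,0,30],[0.03,0,0,0,30]]])

```text
clock: 24.3
tool_pos: [0.5694, 0.0319, 0.0333]
orientation: [-2.31, 2.126, 0.003]
contact_force: [-4.0, 7.7, 5.9]
width: 0.421
```

Emit:
move_arm(plan=[[[0.03,0,0,0,30],[0.03,0,0,0,30],[0.03,0,0,0,30],[0.03,0,0,0,30],[0.03,0,0,0,30],[0.03,0,0,0,30]]])

```text
clock: 25.05
tool_pos: [0.57, 0.0258, 0.0333]
orientation: [-2.311, 2.127, 0.001]
contact_force: [-3.0, 3.7, 5.9]
width: 0.418
```

```bash
python3 w.py 12
```

```text
t 25.05 p [0.57   0.0258 0.0333] f [-3.   3.7  5.9] w 35.7
tool x [ 0.083 -0.997 -0.001] y [-0.997 -0.083 -0.   ] z [ 0.     0.001 -1.   ] yaw err 0.07 rolls 0.008
cradle xy [16.92  0.67]
units [-0.269 -0.089  0.012] mm [-8.1 -2.7  0.4]
```

View pics/s12.png

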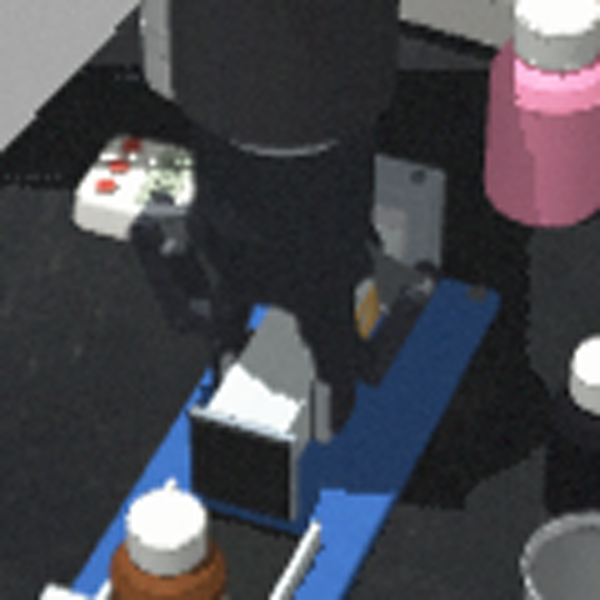

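View pics/t12.png

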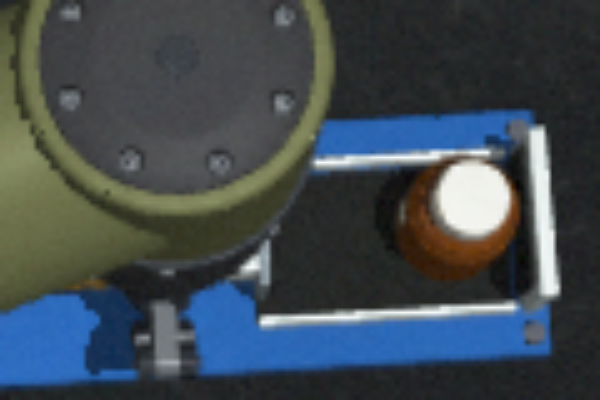

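The jaw's top-view edge moved from column 240 to 265 in the crop, which is about 10.7 mm, so the sleeve follows with no slip. The force has dropped, so the buttons are under the wall. I keep sliding.

Emit:
move_arm(plan=[[[0.035,0,0,0,30],[0.035,0,0,0,30],[0.035,0,0,0,30],[0.035,0,0,0,30],[0.035,0,0,0,30],[0.035,0,0,0,30],[0.035,0,0,0,30],[0.035,0,0,0,30],[0.035,0,0,0,30],[0.035,0,0,0,30]]])

```text
clock: 26.4
tool_pos: [0.5708, 0.0154, 0.0333]
orientation: [-2.31, 2.127, 0.001]
contact_force: [-2.5, 5.1, 5.4]
width: 0.417
```

Emit:
move_arm(plan=[[[0.035,0,0,0,30],[0.035,0,0,0,30],[0.035,0,0,0,30],[0.035,0,0,0,30],[0.035,0,0,0,30],[0.035,0,0,0,30],[0.035,0,0,0,30],[0.035,0,0,0,30],[0.035,0,0,0,30],[0.035,0,0,0,30]]])

```text
clock: 27.65
tool_pos: [0.5716, 0.0049, 0.0333]
orientation: [-2.311, 2.127, 0.001]
contact_force: [-2.9, 3.9, 5.7]
width: 0.42
```

Emit:
move_arm(plan=[[[0.035,0,0,0,30],[0.035,0,0,0,30],[0.035,0,0,0,30],[0.035,0,0,0,30],[0.035,0,0,0,30],[0.035,0,0,0,30],[0.02,0,0,0,30],[0.02,0,0,0,30]]])

```text
clock: 28.65
tool_pos: [0.5723, -0.0028, 0.0333]
orientation: [-2.311, 2.127, 0.001]
contact_force: [-2.8, 4.1, 4.7]
width: 0.422
```

Emit:
move_arm(plan=[[[0.017,0,0,0,30],[0.017,0,0,0,30]]])

```text
clock: 28.9
tool_pos: [0.5723, -0.0039, 0.0333]
orientation: [-2.311, 2.127, 0.001]
contact_force: [-2.5, 3.4, 4.9]
width: 0.421
```

Emit:
move_arm(plan=[[[0.017,0,0,0,30],[0.017,0,0,0,30]]])

```text
clock: 29.15
tool_pos: [0.5724, -0.0049, 0.0333]
orientation: [-2.311, 2.127, 0.001]
contact_force: [-2.3, 3.4, 5.9]
width: 0.418
```

Emit:
move_arm(plan=[[[0.017,0,0,0,30],[0.017,0,0,0,30]]])

```text
clock: 29.4
tool_pos: [0.5725, -0.0059, 0.0333]
orientation: [-2.311, 2.127, 0.001]
contact_force: [-2.3, 4.2, 6.1]
width: 0.417
```

Emit:
move_arm(plan=[[[0.017,0,0,0,30],[0.017,0,0,0,30]]])

```text
clock: 29.65
tool_pos: [0.5726, -0.0069, 0.0333]
orientation: [-2.311, 2.127, 0.001]
contact_force: [-4.0, 4.0, 5.5]
width: 0.42
```

Emit:
move_arm(plan=[[[0.017,0,0,0,30],[0.017,0,0,0,30]]])

```text
clock: 29.9
tool_pos: [0.5727, -0.008, 0.0333]
orientation: [-2.311, 2.127, 0.001]
contact_force: [-3.0, 3.0, 6.5]
width: 0.417
```

Emit:
move_arm(plan=[[[0.017,0,0,0,30],[0.017,0,0,0,30]]])

```text
clock: 30.15
tool_pos: [0.5728, -0.009, 0.0333]
orientation: [-2.311, 2.127, 0.001]
contact_force: [-2.4, 1.9, 6.0]
width: 0.414
```

Emit:
move_arm(plan=[[[0.017,0,0,0,30]]])

```text
clock: 30.28
tool_pos: [0.5728, -0.0096, 0.0333]
orientation: [-2.311, 2.128, 0.001]
contact_force: [-1.7, 3.1, 5.2]
width: 0.42
```

Emit:
move_arm(plan=[[[0.017,0,0,0,30],[0.017,0,0,0,30]]])

```text
clock: 30.52
tool_pos: [0.5729, -0.0108, 0.0333]
orientation: [-2.311, 2.128, 0.001]
contact_force: [-2.0, 2.3, 5.8]
width: 0.419
```

Emit:
move_arm(plan=[[[0.017,0,0,0,30]]])

```text
clock: 30.65
tool_pos: [0.5729, -0.0113, 0.0333]
orientation: [-2.311, 2.128, 0.001]
contact_force: [-2.3, 2.2, 4.6]
width: 0.42
```

Emit:
move_arm(plan=[[[0.017,0,0,0,30]]])

```text
clock: 30.78
tool_pos: [0.573, -0.0119, 0.0333]
orientation: [-2.311, 2.128, 0.0]
contact_force: [-2.0, 2.0, 4.9]
width: 0.42
```

Emit:
move_arm(plan=[[[0.017,0,0,0,30]]])

```text
clock: 30.9
tool_pos: [0.573, -0.0126, 0.0333]
orientation: [-2.311, 2.128, 0.0]
contact_force: [-2.1, 0.8, 5.2]
width: 0.42
```

Emit:
move_arm(plan=[[[0.012,0,0,0,30]]])

```text
clock: 31.02
tool_pos: [0.5731, -0.0134, 0.0333]
orientation: [2.311, -2.128, 0.001]
contact_force: [-1.8, -0.8, 6.0]
width: 0.421
```

The force has reversed: the sleeve is being drawn on, so the buttons are popping out. I hold still and read.

Emit:
move_arm(plan=[[[0,0,0,0,30]]])

```text
clock: 31.15
tool_pos: [0.5732, -0.0136, 0.0334]
orientation: [2.31, -2.128, 0.001]
contact_force: [-1.1, -2.6, 4.8]
width: 0.418
```

```bash
python3 w.py 13
```

```text
t 31.15 p [ 0.5732 -0.0136  0.0334] f [-1.1 -2.6  4.8] w 35.7
tool x [ 0.082 -0.997  0.001] y [-0.997 -0.082 -0.   ] z [ 0.    -0.001 -1.   ] yaw err 0.04 rolls 0.005
cradle xy [-22.64   0.69]
units [-1.588 -0.091  0.01 ] mm [-47.6  -2.7   0.3]
```

View pics/s13.png

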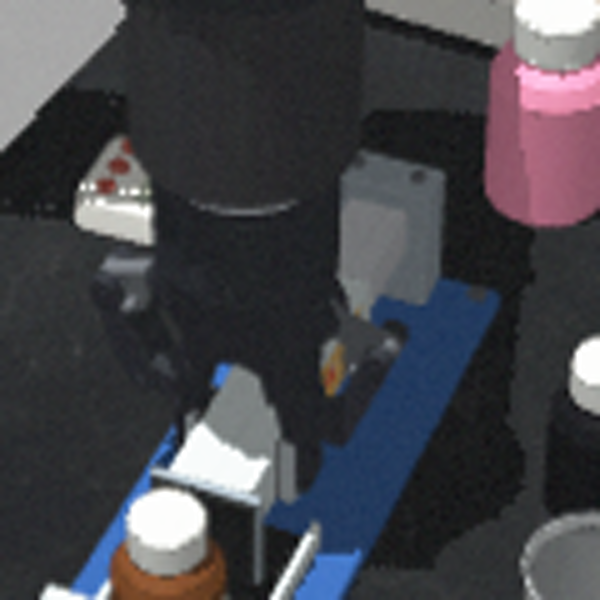

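View pics/t13.png

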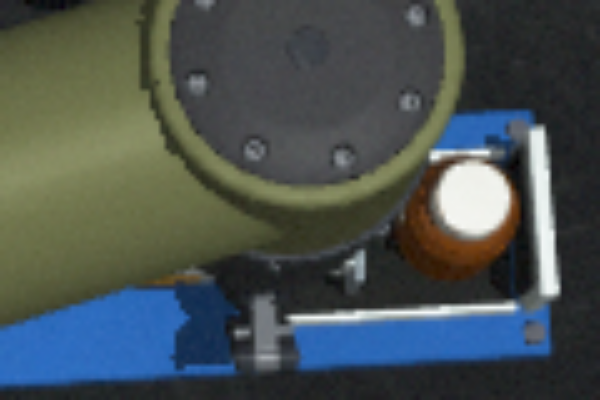

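The scene crop shows the red button in the brass plate's hole at (332,376). I give it one more still row.

Emit:
move_arm(plan=[[[0,0,0,0,30],[0,0,0,0,30]]])

```text
clock: 31.5
tool_pos: [0.5732, -0.0139, 0.0333]
orientation: [2.31, -2.128, 0.002]
contact_force: [-0.5, -4.0, 4.2]
width: 0.42
```

Emit:
move_arm(plan=[[[0.015,0,0,0,30],[0,0,0,0,30]]])

```text
clock: 31.75
tool_pos: [0.5732, -0.0142, 0.0333]
orientation: [2.31, -2.128, 0.001]
contact_force: [-1.0, -3.7, 4.7]
width: 0.421
```

Emit:
move_arm(plan=[[[0.015,0,0,0,30],[0,0,0,0,30]]])

```text
clock: 32.0
tool_pos: [0.5732, -0.0146, 0.0333]
orientation: [2.31, -2.128, 0.001]
contact_force: [-0.5, -3.4, 4.5]
width: 0.423
```

Emit:
move_arm(plan=[[[0.015,0,0,0,30],[0,0,0,0,30]]])

```text
clock: 32.25
tool_pos: [0.5733, -0.015, 0.0333]
orientation: [2.31, -2.128, 0.001]
contact_force: [-2.1, -3.2, 4.8]
width: 0.421
```

Emit:
move_arm(plan=[[[0.015,0,0,0,30],[0,0,0,0,30]]])

```text
clock: 32.5
tool_pos: [0.5733, -0.0153, 0.0333]
orientation: [2.31, -2.128, 0.001]
contact_force: [-2.0, -3.1, 5.4]
width: 0.422
```

Emit:
move_arm(plan=[[[0.012,0,0,0,30],[0,0,0,0,30]]])

```text
clock: 32.75
tool_pos: [0.5733, -0.0155, 0.0333]
orientation: [2.311, -2.128, 0.0]
contact_force: [-1.6, -1.4, 6.0]
width: 0.423
```

```bash
python3 w.py 14
python3 - <<'E'
import cv2
a=cv2.imread('pics/s14.png')
cv2.imwrite('pics/s14z.png',cv2.resize(a[320:430,270:400],None,fx=5,fy=5))
E
```

```text
t 32.75 p [ 0.5733 -0.0155  0.0333] f [-1.6 -1.4  6. ] w 36.1
tool x [ 0.082 -0.997  0.   ] y [-0.997 -0.082 -0.   ] z [ 0. -0. -1.] yaw err 0.04 rolls 0.004
cradle xy [-24.48   0.7 ]
units [-1.649 -0.091  0.01 ] mm [-49.5  -2.7   0.3]
```

View pics/s14z.png

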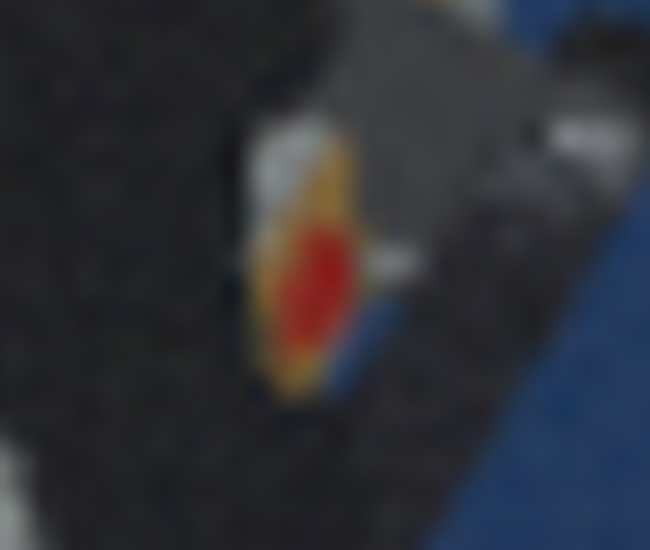

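The pull has died away and the sleeve has almost stopped moving with the tool (0.2 mm), so the catch is felt at about 52 mm of travel. I let go.

Emit:
move_arm(plan=[[[0,0,0,0,38],[0,0,0,0,44],[0,0,0,0,55],[0,0,0,0,70],[0,0,0,0,75],[0,0,0,0,75]]])

```text
clock: 33.6
tool_pos: [0.5732, -0.0152, 0.033]
orientation: [-2.311, 2.128, 0.0]
contact_force: [0.5, -0.2, 0.4]
width: 0.879
```

Emit:
move_arm(plan=[[[0,0,-0.3,0,75],[0,0,-0.7,0,75],[0,0,-1,0,75],[0,0,-1,0,75],[0,0,-1,0,75],[0,0,-1,0,75]]])

```text
clock: 34.35
tool_pos: [0.5732, -0.0153, 0.1849]
orientation: [-2.31, 2.128, -0.001]
contact_force: [0.7, -0.2, 0.4]
width: 0.88
```

Emit:
move_arm(plan=[[[0,1,0,0,75],[0,1,0,0,75],[0.5,1,-0.5,0,75],[1,1,-0.5,0,75],[1,0.5,0,0,75],[1,0,0,0,75],[1,0,0,0,75],[1,0,0,0,75],[1,0,0,0,75]]])

```text
clock: 35.48
tool_pos: [0.4547, -0.2218, 0.2139]
orientation: [-2.31, 2.128, -0.002]
contact_force: [-0.2, 0.5, -0.2]
width: 0.881
```

Run:
```python
from pl import *
status()
a=env.read_camera('top')[205:290,255:415];b=env.read_camera('scene')[215:345,260:390]
cv2.imwrite('pics/t20.png',cv2.resize(a,None,fx=5,fy=5,interpolation=cv2.INTER_CUBIC));cv2.imwrite('pics/s20.png',cv2.resize(b,None,fx=4.5,fy=4.5,interpolation=cv2.INTER_CUBIC))
```

```text
t 35.48 p [ 0.4547 -0.2218  0.2139] f [-0.2  0.5 -0.2] w 75.2
tool x [ 0.082 -0.997  0.   ] y [-0.997 -0.082 -0.001] z [ 0.001 -0.    -1.   ] yaw err 0.04 rolls 0.005
cradle xy [-220.44  135.73]
```

View pics/s20.png

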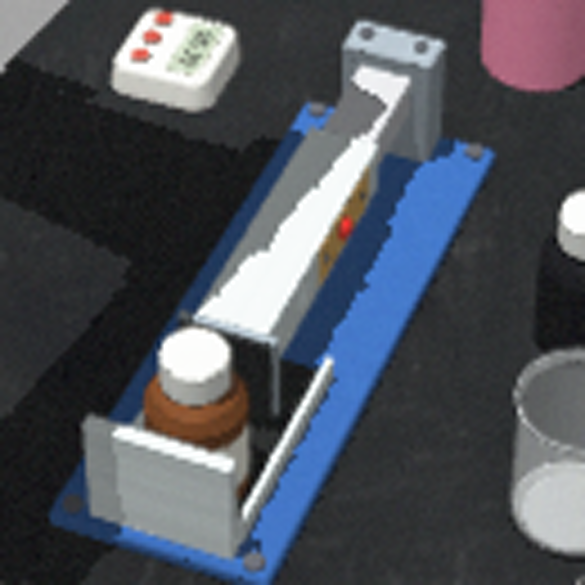

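View pics/t20.png

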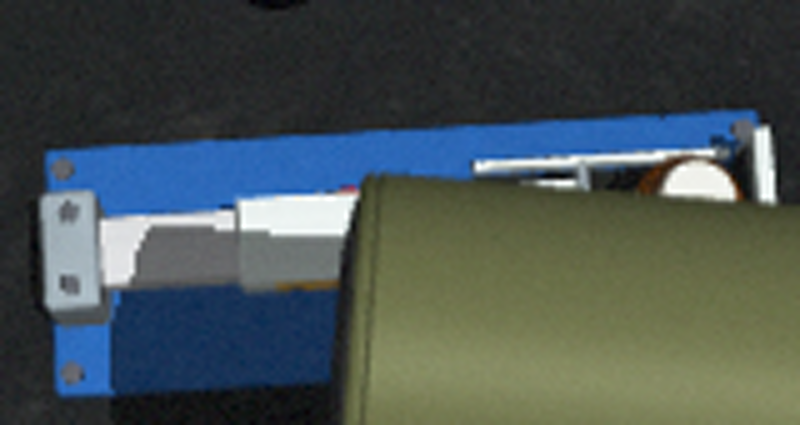

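The scene view shows the red button proud in the brass plate at (346,228). I clear the arm from the top camera's view to check the other button.

Emit:
move_arm(plan=[[[1,0.3,0,0,75],[1,0.3,0,0,75],[1,0.3,0,0,75],[1,0.3,0,0,75],[1,0.3,0,0,75],[1,0.3,0,0,75],[0,0,0,0,75],[0,0,0,0,75]]])

```text
clock: 36.58
tool_pos: [0.4158, -0.404, 0.2133]
orientation: [-2.311, 2.128, -0.0]
contact_force: [0.6, 0.9, 0.7]
width: 0.881
```

Run:
```python
from pl import *
status()
t=env.read_camera('top');s=env.read_camera('scene')
cv2.imwrite('pics/t21.png',cv2.resize(t[205:315,255:415],None,fx=5,fy=5,interpolation=cv2.INTER_CUBIC));cv2.imwrite('pics/s21.png',s)
for cam,im,box,old in(('top',t,(235,310,300,350),'top0'),):
  for I,n in((cv2.imread('pics/top0.png'),'old'),(im,'new')):
    h=cv2.cvtColor(I,cv2.COLOR_BGR2HSV);m=((h[...,0]<8)|(h[...,0]>172))&(h[...,1]>130)&(h[...,2]>90)
    mm=np.zeros_like(m);mm[235:275,305:345]=m[235:275,305:345];ys,xs=np.nonzero(mm)
    for sel,l in((ys<253,'-y side'),(ys>=253,'+y side')):
      print(n,l,sel.sum(),xs[sel].mean() if sel.any() else None,ys[sel].min() if sel.any() else None,ys[sel].max() if sel.any() else None)
```

```text
t 36.58 p [ 0.4158 -0.404   0.2133] f [0.6 0.9 0.7] w 75.2
tool x [ 0.082 -0.997 -0.   ] y [-0.997 -0.082 -0.   ] z [ 0.  0. -1.] yaw err 0.04 rolls 0.005
cradle xy [-398.88  189.29]
old -y side 0 None None None
old +y side 12 325.5 261 263
new -y side 0 None None None
new +y side 12 325.5 261 263
```

View pics/t21.png

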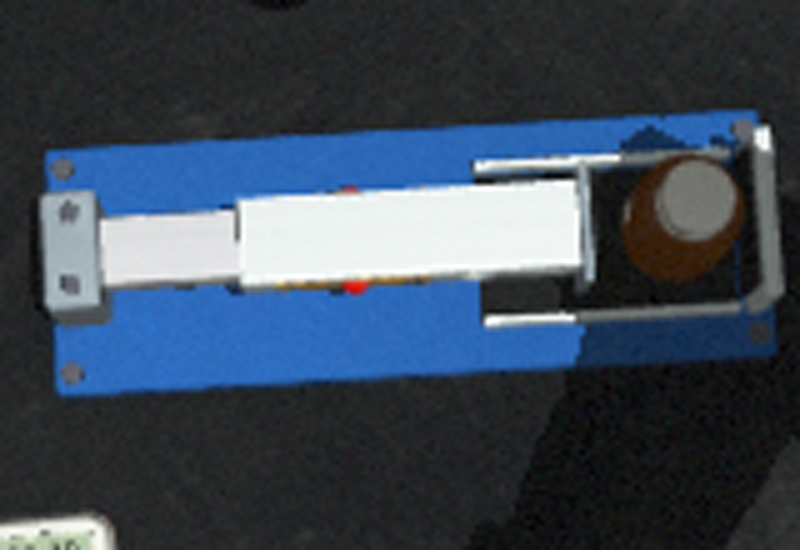

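View pics/s21.png

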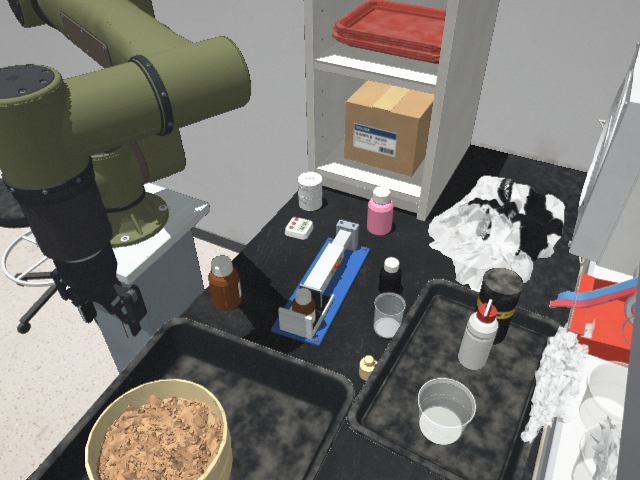

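```bash
python3 -c "
from cell import env
print(env.hand_in())"
```

```text
the job is handed in; nothing more can be done
None
```

The amber bottle stands upright in the pocket, and the sleeve is latched on its second pair of holes. I handed the job in at about 36.6 s on the robot clock.

- **Bottle:** I felt for the stop, then backed off about 2.5 mm. The bottle met the pocket floor at the expected height, and I let go there.
- **Sleeve:** I pinched both buttons flush (opening 35.9 mm) and slid the sleeve slowly. At about 50 mm of travel the force reversed as the buttons drew the sleeve on. I followed gently until the pull died away at about 52 mm and let go without pushing further.

**Last checks:**
- **Buttons:** both show red outside the sleeve. The +y one looks the same as at the start. The -y one shows in its brass plate in the side view, but my top-view colour check did not register it either before or after the slide. I judged that one by eye.
- **Latch:** I did not pull on the sleeve to test it.
- **Bystanders:** the beaker, timer and brass weight look unmoved, and the gripper touches nothing.

**Disagreement:** the two cameras differed by about 6 mm in x and in y on where the cradle is. I averaged them and corrected by touch, plus a 2.5 mm shift from the top picture before pinching.

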